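# Sort the loose hardware after a sample change

## Task

The sample change at the probe station is finished, so sort the loose hardware: stand the two plain round posts in the long narrow tray, the two flanged pipe stubs, flange down, in the square tray, and the block-shaped magnetic base in the round dish. Each piece must end up standing upright, flat on the floor of its tray, and let go. Leave the little amber bottle and the small cardboard sample box upright where they are.

Things in the scene. Friction and masses are not known exactly. Their poses are not given: they have to be found in the camera images.
- post1_mid (a point): one of the two plain round steel posts: a bare upright cylinder, 24 mm across, 70 mm tall, about 0.24 kg, loose, standing on the table, with only a tiny tapped hole in its top. The point is its centre, 35 mm above its foot; z axis up along the post. The two posts are alike
- post2_mid (a point): the other of the two plain round steel posts: a bare upright cylinder, 24 mm across, 70 mm tall, about 0.24 kg, loose, standing on the table, with only a tiny tapped hole in its top. The point is its centre, 35 mm above its foot; z axis up along the post. The two posts are alike
- stub1_mid (a point): one of the two flanged pipe stubs (vacuum fittings), steel, loose, about 0.19 kg: a round flange 46 mm across and 8 mm thick at the bottom, and on it an upright tube 26 mm across with a wide dark bore; 60 mm tall over all. The point is on its axis, 30 mm above the underside; z axis up along the tube. The two stubs are alike
- stub2_mid (a point): the other of the two flanged pipe stubs (vacuum fittings), steel, loose, about 0.19 kg: a round flange 46 mm across and 8 mm thick at the bottom, and on it an upright tube 26 mm across with a wide dark bore; 60 mm tall over all. The point is on its axis, 30 mm above the underside; z axis up along the tube. The two stubs are alike
- magbase_mid (a point): the magnetic base: a plain steel rectangular block, 40 mm (its x) by 28 mm (its y) and 50 mm tall, loose, about 0.35 kg, with a round aluminium knob 16 mm across standing 6 mm out of the middle of its -x side, low down. The point is the centre of the block, 25 mm above its underside; z up. Pinch it across the 28 mm (its y)
- long_tray: the long narrow tray, white plastic, fixed to the table, open on top: 150 mm (its x) by 84 mm (its y), 22 mm high outside, walls and floor 4 mm thick. Origin at the centre of its underside, at table height; inner floor 4 mm above; z up
- square_tray: the square tray, white plastic, fixed to the table, open on top: 130 mm by 130 mm, 22 mm high outside, walls and floor 4 mm thick. Origin at the centre of its underside, at table height; inner floor 4 mm above; z up
- round_dish: the round dish, white plastic, fixed to the table, open on top: 124 mm across, 22 mm high outside, wall and floor 4 mm thick, so 112 mm across inside at the floor. Origin at the centre of its underside, at table height; inner floor 4 mm above; z up
- amber_bottle_mid (a point): a small amber glass bottle with a black cap, 34 mm across, 75 mm tall, loose, standing among the pieces; to be left alone. The point is its centre, half-way up
- sample_box_mid (a point): a small cardboard sample box, 45 mm (its x) by 30 mm (its y) by 30 mm tall, loose, lying among the pieces; to be left alone. The point is its centre
There are look-alikes about, which are no part of the job. Leave any green or purple look-alike of the part that bears stub1_mid alone. What is shaped like the part that bears magbase_mid but blue or green is not meant.

How it is judged:
At the end, for the whole second after the job is handed in: Posts in the long tray, stubs in the square tray, magnetic base in the round dish: each within the walls, centre within 6 mm of its height when standing on the tray floor, within 0.12 rad of upright, at rest; bottle and sample box within 30 mm of where they began (x of post1_mid in the frame of long_tray between -0.064 and 0.064 m and y of post1_mid in the frame of long_tray between -0.031 and 0.031 m and z of post1_mid in the frame of long_tray between 0.033 and 0.045 m and angle between each of post1_mid, post2_mid, stub1_mid, stub2_mid, magbase_mid's own z axis and vertical below 0.12 rad and linear speed of each of post1, post2, stub1, stub2, magbase below 0.02 m/s and x of post2_mid in the frame of long_tray between -0.064 and 0.064 m and y of post2_mid in the frame of long_tray between -0.031 and 0.031 m and z of post2_mid in the frame of long_tray between 0.033 and 0.045 m and x of stub1_mid in the frame of square_tray between -0.045 and 0.045 m and y of stub1_mid in the frame of square_tray between -0.045 and 0.045 m and z of stub1_mid in the frame of square_tray between 0.028 and 0.04 m and x of stub2_mid in the frame of square_tray between -0.045 and 0.045 m and y of stub2_mid in the frame of square_tray between -0.045 and 0.045 m and z of stub2_mid in the frame of square_tray between 0.028 and 0.04 m and horizontal distance between magbase_mid and round_dish below 0.045 m and z of magbase_mid in the frame of round_dish between 0.023 and 0.035 m and distance of each of amber_bottle_mid, sample_box_mid from where it was at the start of the episode below 0.03 m); the robot touches nothing.
It fails at once if the amber bottle is knocked over or shoved more than 30 mm (distance of amber_bottle_mid from where it was at the start of the episode above 0.03 m or angle between amber_bottle_mid's own z axis and vertical above 0.6 rad).
It fails at once if the sample box is tipped or shoved more than 30 mm (distance of sample_box_mid from where it was at the start of the episode above 0.03 m or angle between sample_box_mid's own z axis and vertical above 0.6 rad).
It also fails if it takes over 128 s, if anything falls off the work surface, if the arm or the gripper's body presses on something with over 40 N, if the wrist force passes 120 N, or if a joint passes its speed limit or range.

## Robot

A 7-joint arm with a two-finger parallel gripper is mounted at the origin on the work surface. World frame = base frame: x ahead of the robot, y to its left, z up, the work surface at z = 0. Lengths are in m, angles in rad, forces in N, time in s.
With the tool pointing down it reaches from about 0.425 to 0.8 m from the base axis. Payload 8.3 kg.
Tool frame: the origin (TCP) lies midway between the tips of the shut fingers; the grasp point (between the pads) lies 19 mm behind it; z points along the fingers, y is the line along which they close (so a half turn about z gives the same grasp; the last joint's range is limited). The gripper opens to 85 mm and grips with 20 to 120 N. Pads are 22 mm wide; open, the fingers measure 114 mm over their backs; the gripper's body (76 mm by 85 mm) begins 54 mm behind the grasp point. The pads swing forward as they close: fully open they stand 13 mm farther back than shut.
Start: joints at [-1.304, 0.383, 0.016, 1.37, -0.006, 1.388, -0.046], TCP at [0.202, 0.591, 0.198] pointing down, gripper open.
Joint ranges: [-2.95, 2.95], [-0.25, 2.06], [-1.52, 1.56], [0.18, 2.33], [-1.44, 4.58], [0.02, 2.06], [-3.01, 3.01]. Speed limits (rad/s): [2.39, 2.39, 3.01, 3.01, 3.14, 3.14, 3.14].

## Interface

Orientations are given as a unit quaternion [x, y, z, w].
In Python, from station import sense, eyes, job, finder gives the robot as it stands. The module is installed in compiled form; this text tells all that it offers.
- The arm moves only by the tool step_arm, never from a script. Its argument "series" is a list of rows, each a list of 4 numbers: the shift along the tool's x, y, z in m, then the turn about the tool's z in degrees. In form: [[tx, ty, tz, yaw], ...]. A call has exactly 10 rows; each row is the pose to reach, as a shift and turn from the pose commanded when the call began, along the tool's axes at that moment; what a row does not reach only later rows make up. A row lasts 1/12 s, in which the tool goes at most 41.7 mm and 7.16 degrees, less where a joint would pass 70% of its speed; a pose out of reach is approached as far as the arm can. A call with a gripper value outside its range is refused whole. "grip" is the gripper's target within -1 to 1 (shut at 1, half-way at 0, fully open at -1), set as the call begins (left out, the last holds). The fingers move at their own pace and stop on an object; the grip force is fixed at half the most. Time passes only in rows, so rows that repeat a pose let the fingers close, or fill a call up. It gives the time, the measured TCP pose, the force, the opening and the grip force at its end, in the units of the state.
- sense(): the state, without advancing time (a new reading comes with each control period).
- eyes.read_camera(name): name is "scene" or "top" or "wrist"; returns the picture (480x640x3 uint8, red, green, blue); there is no depth.
- eyes.get_calibration(name): a dict with "vertical_fov" (degrees; the focal length in pixels is half the picture's height over the tangent of half this angle, whatever the lens; pixels are square), "cx", "cy" (the principal point, pixels), "D" ([k1, k2, p1, p2, k3] as OpenCV has them; the pictures are not rectified), "rvec" (rotation vector, rad) and "tvec" (3), from world to camera coordinates, as OpenCV has them. Camera axes: x right, y down, z forward; pixel columns grow to the right and rows downward; lengths in m; the calibration is good to about 2 mm. A picture is of the moment at which its call begins: read the wrist's pose just before it. get_calibration takes no time and is no camera call; for the wrist camera it gives the pose at the moment of the call.
- job.hand_in(): hands the job in; it is judged then, once.
Trained networks look in the newest picture that a camera, given by its name, has taken for a name from the list of things; names that differ only in an ending like _2 or _b are one class to them, and where a whole thing is asked for, a point or a joint stands for the part that bears it (a point fixed in the world has none). Each returns a list of dicts, best first, with "confidence" (0 to 1); they miss things now and then, are a little off and sometimes report something else, mostly with a low value. They report only what shows in the picture. A call takes as long as a camera call. They do not tell look-alikes from the thing itself.
- finder.find_in(camera, label): "at" ([row, column] in pixels, amid what is visible of it).
- finder.trace(camera, label): "region" (480x640 bool, what is visible of it) and "at" ([row, column] in pixels, amid what is visible of it).
The state is a dict: "clock": time; "q": joint angles; "joint_velocities": joint speeds; "joint_torque": joint torques, N m; "tool_pos": TCP position; "ee_rot": TCP orientation; "wrist_force": force on the tool from outside, world axes, zero at the start; "wrist_torque": the same for the moment, N m; "width": finger opening in m; "grasp_force": force on a finger pad.
Only numpy, scipy, OpenCV 4.12 (cv2) and the standard library are available. Lean on these libraries where they do the work, as an engineer would, in place of code of your own. Each camera call takes 0.05 s, during which the arm holds its last target. There are 200 camera calls.

## Working session

There is one attempt and no reset: what is moved stays moved. The work goes in short steps, Python scripts to look and compute and a tool call to move; the robot and the scene stay as the last step left them, time stands still between calls to the robot, and variables do not carry over. Pictures are saved under pics/ and viewed, at most 14 in all, crops included, and the job is handed in when it is done.

Besides the shell and the picture viewer there is one more tool, called as name(argument=value, ...) on one line, values as JSON. step_arm: Moves the arm, as the interface text tells. Its arguments: {"type":"object","properties":{"series":{"type":"array","items":{"type":"array","items":{"type":"number"}}},"grip":{"type":"number"}},"required":["series"]}

```bash
mkdir -p pics
python3 - <<'E'
from station import sense, eyes, job, finder
import cv2
s=sense(); print(s['clock'],s['tool_pos'],s['ee_rot'],s['width'])
for n in ('scene','top'):
    im=eyes.read_camera(n); cv2.imwrite(f'pics/{n}0.png',im[...,::-1])
    c=eyes.get_calibration(n); print(n,c)
    for l in ['post1_mid','stub1_mid','magbase_mid','long_tray','square_tray','round_dish','amber_bottle_mid','sample_box_mid']:
        print(l,[(round(d['confidence'],2),[round(float(x)) for x in d['at']]) for d in finder.find_in(n,l)])
E
```

```text
0.0 [0.20215223 0.59077441 0.19734148] [ 1.64084172e-01  9.86445813e-01 -1.00954465e-03 -1.51107902e-04] 0.08523539851378249
scene {'vertical_fov': 57.326449716003914, 'cx': 318.2266283845895, 'cy': 238.15726649466149, 'D': array([-0.07870654,  0.        ,  0.        ,  0.        ,  0.        ]), 'rvec': array([ 1.36566254,  1.90204228, -1.07585716]), 'tvec': array([ 0.18524299, -0.16853797,  1.27687572])}
post1_mid [(0.63, [294, 522])]
stub1_mid [(0.92, [248, 141]), (0.87, [226, 147]), (0.76, [238, 177])]
magbase_mid [(0.66, [222, 323]), (0.57, [241, 258]), (0.57, [224, 278])]
long_tray [(0.74, [310, 317])]
square_tray [(0.95, [342, 428])]
round_dish [(0.63, [284, 201])]
amber_bottle_mid [(0.71, [269, 473])]
sample_box_mid [(0.59, [233, 226])]
top {'vertical_fov': 56.826023982422065, 'cx': 318.94291633328277, 'cy': 237.2137268514973, 'D': array([0.0240677, 0.       , 0.       , 0.       , 0.       ]), 'rvec': array([ 2.08835229, -2.13812445,  0.15871913]), 'tvec': array([-0.00996375,  0.47842725,  0.92485125])}
post1_mid [(0.81, [237, 150])]
stub1_mid [(0.87, [206, 493]), (0.6, [235, 519]), (0.59, [240, 476]), (0.24, [259, 318])]
magbase_mid [(0.93, [247, 392]), (0.72, [302, 339]), (0.52, [288, 389])]
long_tray [(0.91, [186, 307]), (0.37, [249, 391])]
square_tray [(0.56, [185, 215])]
round_dish [(0.82, [180, 407]), (0.54, [263, 190])]
amber_bottle_mid [(0.72, [264, 188])]
sample_box_mid [(0.64, [262, 432])]
```

View pics/top0.png

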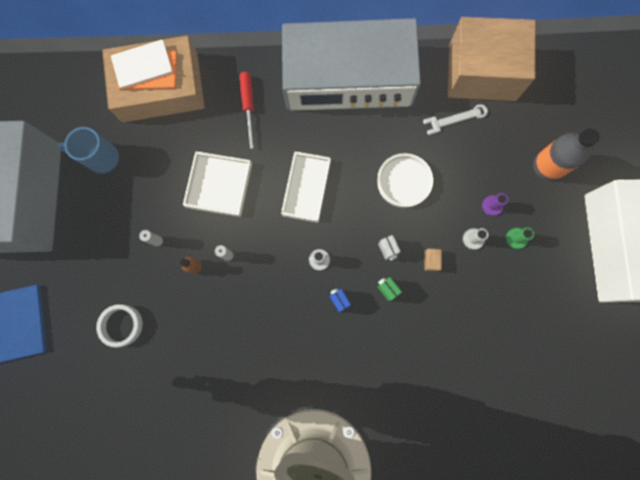

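View pics/scene0.png

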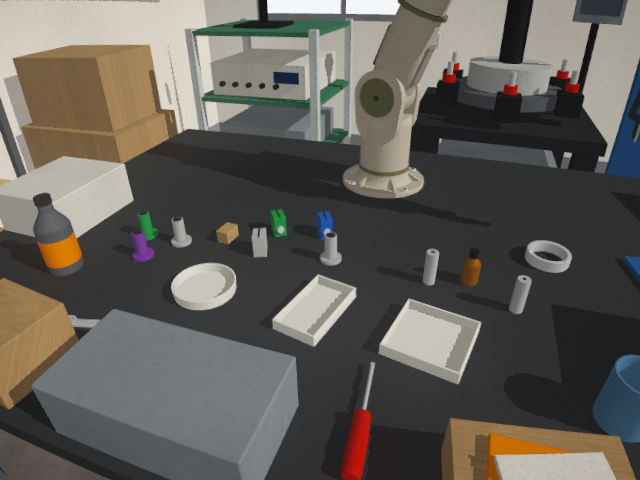

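Top view: posts at (col,row) (150,238) and (224,253), with the bottle between them at (190,264). Silver stubs are at (319,260) and (475,238); the purple (493,205) and green (518,237) ones are look-alikes. The silver magbase is at (390,247), with a blue look-alike at (340,300) and a green one at (390,289). The box is at (432,260).

```bash
cat > h.py <<'E'
from station import sense, eyes, job, finder
import cv2, numpy as np
from scipy.spatial.transform import Rotation as R
def K(c):
    f=240/np.tan(np.radians(c['vertical_fov'])/2); return np.array([[f,0,c['cx']],[0,f,c['cy']],[0,0,1.]])
def ray(c,uv):
    p=cv2.undistortPoints(np.array(uv,float).reshape(-1,1,2),K(c),np.array(c['D']))[:,0]
    Rm=cv2.Rodrigues(np.array(c['rvec']))[0]; o=-Rm.T@c['tvec']
    return o,np.c_[p,np.ones(len(p))]@Rm
def onz(c,uv,z):
    o,d=ray(c,uv); return (o+d*((z-o[2])/d[:,2])[:,None])[:,:2]
def proj(c,P): return cv2.projectPoints(np.array(P,float).reshape(-1,1,3),np.array(c['rvec']),np.array(c['tvec']),K(c),np.array(c['D']))[0][:,0]
def togo(p):
    s=sense(); Rm=R.from_quat(s['ee_rot']).as_matrix(); return Rm.T@(np.array(p)-s['tool_pos'])
E
python3 - <<'E'
from h import *
ims={n:eyes.read_camera(n) for n in('scene','top','wrist')}
ct=eyes.get_calibration('top'); cs=eyes.get_calibration('scene'); cw=eyes.get_calibration('wrist')
print('tcp in top',proj(ct,[sense()['tool_pos'],[0,0,0]]),proj(cs,[sense()['tool_pos'],[0,0,0]]))
Rm=R.from_quat(sense()['ee_rot']).as_matrix(); print(Rm.round(3)); 
Rw=cv2.Rodrigues(cw['rvec'])[0]; print('wrist cam pos',-Rw.T@cw['tvec'],'axes',Rw.round(2))
for l in ['post1_mid','stub1_mid','magbase_mid','amber_bottle_mid','sample_box_mid','long_tray','square_tray','round_dish']:
    h={'post1_mid':.035,'stub1_mid':.03,'magbase_mid':.025,'amber_bottle_mid':.037,'sample_box_mid':.015}.get(l,.004)
    for n,c in(('top',ct),('scene',cs)):
        for d in finder.trace(n,l):
            m=d['region'].astype(np.uint8); r=d['at']
            col=ims[n][d['region']].mean(0).round()
            xy=onz(c,[[r[1],r[0]]],h)[0]
            e=''
            if 'tray' in l:
                k=max(cv2.findContours(m,0,2)[0],key=cv2.contourArea)[:,0]
                w=onz(c,k,.022); q=cv2.minAreaRect((w*1000).astype(np.float32)); e=q
            if 'dish' in l:
                k=max(cv2.findContours(m,0,2)[0],key=cv2.contourArea)[:,0]
                e=cv2.minEnclosingCircle((onz(c,k,.022)*1000).astype(np.float32))
            print(l,n,round(d['confidence'],2),np.round(r),col,xy.round(3),m.sum(),e)
cv2.imwrite('pics/w0.png',ims['wrist'][...,::-1])
t=ims['top'][140:320,130:550]; cv2.imwrite('pics/topc.png',cv2.resize(t,(800,343),interpolation=cv2.INTER_CUBIC)[...,::-1])
E
```

```text
tcp in top [[-33.654265   386.81194525]
 [314.13274153 468.18296307]] [[651.72081714 168.05354016]
 [381.72726214 180.38305365]]
[[-0.946  0.324 -0.   ]
 [ 0.324  0.946 -0.   ]
 [ 0.    -0.    -1.   ]]
wrist cam pos [0.13741053 0.61341746 0.37438365] axes [[ 0.32  0.95 -0.  ]
 [ 0.91 -0.31  0.27]
 [ 0.25 -0.09 -0.96]]
post1_mid top 0.75 [236. 149.] [144. 146. 142.] [0.493 0.357] 192 
post1_mid top 0.53 [266. 189.] [87. 67. 53.] [0.422 0.264] 282 
post1_mid scene 0.88 [294. 519.] [121. 123. 119.] [0.485 0.351] 534 
post1_mid scene 0.66 [235. 228.] [149. 119.  79.] [ 0.462 -0.244] 347 
stub1_mid top 0.82 [239. 520.] [ 72. 128.  81.] [ 0.466 -0.456] 448 
stub1_mid top 0.8 [241. 474.] [163. 165. 160.] [ 0.464 -0.359] 372 
stub1_mid top 0.67 [205. 492.] [111.  73. 133.] [ 0.542 -0.405] 393 
stub1_mid top 0.55 [252. 226.] [148. 151. 145.] [0.452 0.186] 181 
stub1_mid top 0.52 [249. 391.] [181. 184. 178.] [ 0.45  -0.179] 329 
stub1_mid scene 0.81 [237. 179.] [142. 143. 139.] [ 0.497 -0.349] 414 
stub1_mid scene 0.73 [247. 139.] [106.  56. 129.] [ 0.559 -0.41 ] 439 
stub1_mid scene 0.64 [240
[... 1251 characters left out ...]
67544555664062, 155.57081604003906), 78.12358093261719)
long_tray scene 0.82 [309. 315.] [187. 185. 175.] [0.6   0.005] 3256 ((613.5971069335938, 11.908668518066406), (94.60017395019531, 166.11643981933594), 76.96644592285156)
square_tray top 0.79 [185. 219.] [225. 224. 216.] [0.615 0.211] 3254 ((613.5853271484375, 210.28488159179688), (134.59161376953125, 135.32894897460938), 78.65689086914062)
square_tray scene 0.25 [308. 316.] [187. 184. 174.] [0.598 0.006] 3276 ((614.59228515625, 11.858612060546875), (96.48113250732422, 164.98707580566406), 78.15701293945312)
round_dish top 0.8 [179. 406.] [228. 227. 220.] [ 0.616 -0.225] 2316 ((609.3054809570312, -216.24203491210938), 64.30005645751953)
```

View pics/topc.png

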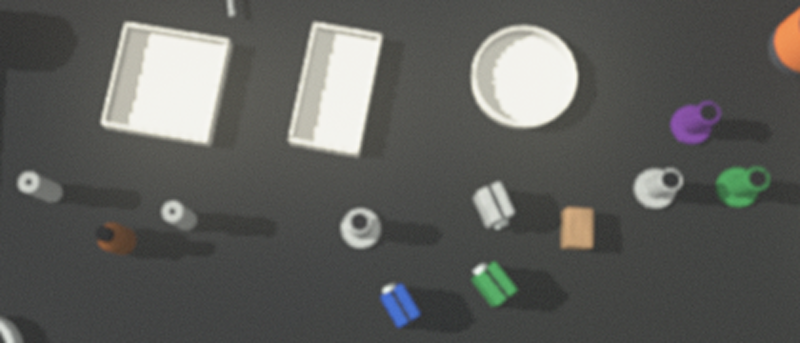

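The silver magbase, at crop (493,205), fits the description; the blue and green ones are look-alikes. The silver stubs are at crop (360,228) and (657,188). I'll move above the posts and look with the wrist camera.

step_arm(series=[[-0.034, -0.022, 0, 6], [-0.068, -0.044, 0, 12], [-0.102, -0.066, 0, 18], [-0.136, -0.088, 0, 24], [-0.17, -0.11, 0, 30], [-0.204, -0.132, 0, 36], [-0.238, -0.154, 0, 42], [-0.272, -0.176, 0, 48], [-0.306, -0.198, 0, 54], [-0.34, -0.22, 0, 60]], grip=-1)

```text
clock: 2.68
tool_pos: [0.4537, 0.2714, 0.1988]
ee_rot: [0.637, 0.771, 0.0, -0.0]
wrist_force: [1.6, 1.0, 0.2]
width: 0.0855
grasp_force: 0.0
```

```bash
cat >> h.py <<'E'
def look(name,labels,save=True):
    """labels: {label: height to intersect}; pixel centroid of mask -> world xy"""
    cw=eyes.get_calibration('wrist'); im=eyes.read_camera('wrist')
    if save: cv2.imwrite(f'pics/{name}.png',im[...,::-1])
    s=sense(); Rm=R.from_quat(s['ee_rot']).as_matrix()
    print('t',s['clock'].__round__(2),'tcp',s['tool_pos'].round(4),'x',Rm[:,0].round(3),'y',Rm[:,1].round(3),'w',round(s['width'],4))
    out=[]
    for l,h in labels.items():
        for d in finder.trace('wrist',l):
            m=d['region']; r=d['at']; k=max(cv2.findContours(m.astype(np.uint8),0,2)[0],key=cv2.contourArea)[:,0]
            xy=onz(cw,[[r[1],r[0]]],h)[0]
            print(l,round(d['confidence'],2),np.round(r),im[m].mean(0).round(),xy.round(4),m.sum()); out.append((l,d,k))
    return cw,im,out
E
python3 - <<'E'
from h import *
look('w1',{'post1_mid':.035,'amber_bottle_mid':.037,'square_tray':.004})
E
```

```text
t 2.73 tcp [0.4595 0.2625 0.1991] x [-0.169  0.986 -0.003] y [0.986 0.169 0.003] w 0.085
post1_mid 0.82 [138. 375.] [193. 195. 191.] [0.4903 0.3511] 890
amber_bottle_mid 0.82 [217. 292.] [140.  90.  56.] [0.4283 0.2659] 1198
amber_bottle_mid 0.47 [281. 457.] [242. 240. 236.] [0.602  0.2323] 11863
square_tray 0.71 [282. 456.] [242. 241. 236.] [0.617  0.2209] 11807
```

View pics/w1.png

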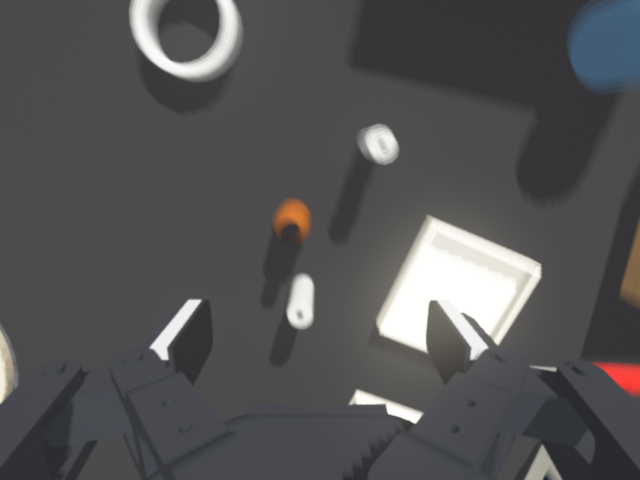

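The wrist view shows the posts at (379,143) and (301,302), with the bottle at (292,220) and the square tray at (455,285). Next I'll get the post tops exactly.

Run:
```python
from h import *
c=eyes.get_calibration('wrist'); 
print(onz(c,[[300,316],[382,146]],.07), proj(c,[[.453,.185,0],[.4903,.3511,0],[.4903,.3511,.07]]))
p=onz(c,[[300,316]],.07)[0]; print(togo([*p,.03]))
```

```text
[[0.45273019 0.18288993]
 [0.49150398 0.34559551]] [[303.67628939 285.18711704]
 [370.26517765 139.41536547]
 [382.12290852 138.87114588]]
[-0.08725002 -0.01776641  0.1685265 ]
```

step_arm(series=[[-0.022, -0.005, 0.0, 0], [-0.044, -0.009, 0.01, 0], [-0.066, -0.014, 0.02, 0], [-0.087, -0.018, 0.04, 0], [-0.087, -0.018, 0.065, 0], [-0.087, -0.018, 0.09, 0], [-0.087, -0.018, 0.115, 0], [-0.087, -0.018, 0.14, 0], [-0.087, -0.018, 0.158, 0], [-0.087, -0.018, 0.168, 0]])

```text
clock: 3.72
tool_pos: [0.4497, 0.1854, 0.0281]
ee_rot: [0.634, 0.773, -0.001, -0.001]
wrist_force: [-0.4, -0.0, 0.1]
width: 0.0854
grasp_force: 0.0
```

step_arm(series=[[0, 0, 0, 0], [0, 0, 0, 0], [0, 0, 0, 0], [0, 0, 0, 0], [0, 0, 0, 0], [0, 0, 0, 0], [0, 0, 0, 0], [0, 0, 0, 0], [0, 0, 0, 0], [0, 0, 0, 0]], grip=1)

```text
clock: 4.55
tool_pos: [0.4528, 0.1848, 0.0317]
ee_rot: [0.635, 0.772, 0.001, 0.0]
wrist_force: [-1.9, -0.5, 6.7]
width: 0.0204
grasp_force: 58.5
```

Run:
```python
from h import *
u=np.array([.98,-.2]);T=np.array([.6005,.008]); 
for k in(.03,-.03): print(T+u*k, togo([*(T+u*k),.035]))
s=sense();print(s['tool_pos'],s['width'],s['grasp_force'],s['q'])
```

```text
[0.6299 0.002 ] [-0.21347513  0.13862245 -0.00323578]
[0.5711 0.014 ] [-0.19037677  0.08323383 -0.00332143]
[0.45276964 0.18479065 0.03172902] 0.020420786630223474 58.48198413848877 [-0.80942832  0.25932436  0.40834875  1.95989199 -0.12686008  0.94445972
 -0.14515585]
```

step_arm(series=[[0, 0, -0.03, 0], [0, 0, -0.06, 0], [-0.03, 0.02, -0.07, 0], [-0.06, 0.04, -0.07, 0], [-0.09, 0.06, -0.07, 0], [-0.12, 0.08, -0.07, 0], [-0.15, 0.1, -0.07, 0], [-0.18, 0.12, -0.07, 0], [-0.213, 0.138, -0.07, 0], [-0.213, 0.138, -0.07, 0]])

```text
clock: 5.38
tool_pos: [0.6311, -0.0073, 0.1004]
ee_rot: [0.639, 0.77, -0.002, 0.002]
wrist_force: [-1.9, -1.5, -1.7]
width: 0.0203
grasp_force: 59.3
```

Run:
```python
from h import *
print(togo([.630,.002,.035]),sense()['width'])
ct=eyes.get_calibration('top'); im=eyes.read_camera('top')
c=im[120:330,130:430]; cv2.imwrite('pics/t1.png',cv2.resize(c,(800,560),interpolation=cv2.INTER_CUBIC)[...,::-1])
```

```text
[0.00975699 0.00062919 0.06532032] 0.02029875013689426
```

View pics/t1.png

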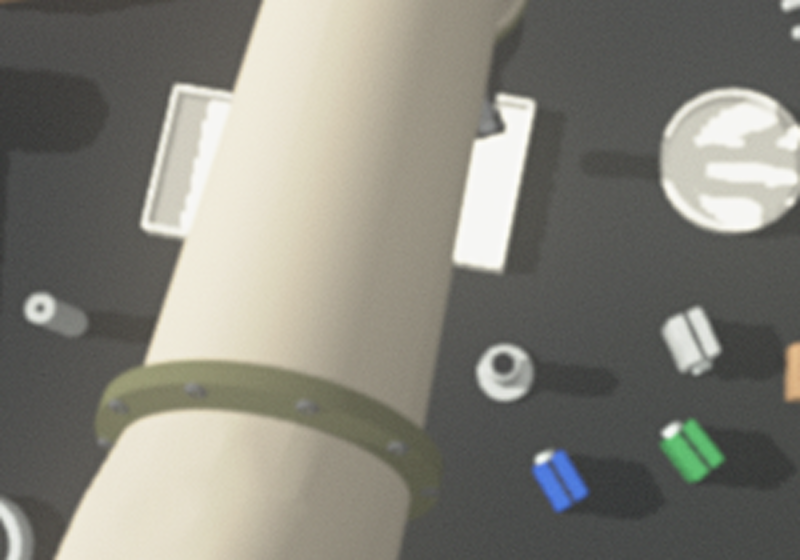

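The post is in hand. The magbase knob shows at the lower-right end of the silver block, at crop (700,370). The measured offset looks like overshoot, so I'll settle and descend.

step_arm(series=[[0, 0, 0, 0], [0, 0, 0.01, 0], [0, 0, 0.02, 0], [0, 0, 0.03, 0], [0, 0, 0.04, 0], [0, 0, 0.05, 0], [0, 0, 0.058, 0], [0, 0, 0.062, 0], [0, 0, 0.065, 0], [0, 0, 0.065, 0]])

```text
clock: 6.27
tool_pos: [0.6287, 0.0014, 0.0361]
ee_rot: [0.635, 0.772, 0.0, 0.0]
wrist_force: [-1.2, 0.3, 2.0]
width: 0.0199
grasp_force: 59.8
```

step_arm(series=[[0, 0, 0.001, 0], [0, 0, 0.001, 0], [0, 0, 0.001, 0], [0, 0, 0.001, 0], [0, 0, 0.001, 0], [0, 0, 0.001, 0], [0, 0, 0.001, 0], [0, 0, 0.001, 0], [0, 0, 0.001, 0], [0, 0, 0.001, 0]], grip=-0.1)

```text
clock: 7.1
tool_pos: [0.6283, 0.0018, 0.0344]
ee_rot: [0.635, 0.772, -0.0, -0.0]
wrist_force: [1.0, -0.4, 0.3]
width: 0.0471
grasp_force: 0.0
```

Run:
```python
from h import *
s=sense();print(s['tool_pos'],s['width'],s['grasp_force'],s['wrist_force'],s['clock'])
print(togo([.491,.347,.12]))
```

```text
[0.62834025 0.00180829 0.0343542 ] 0.04706569555558756 0.0 [ 1.00567577 -0.4422572   0.31228437] 7.1
[ 0.36518303 -0.06825957 -0.08565539]
```

step_arm(series=[[0, 0, -0.035, 0], [0, 0, -0.07, 0], [0.015, -0.003, -0.1, 0], [0.05, -0.01, -0.1, 0], [0.09, -0.017, -0.1, 0], [0.13, -0.024, -0.1, 0], [0.17, -0.032, -0.1, 0], [0.21, -0.039, -0.1, 0], [0.25, -0.047, -0.1, 0], [0.28, -0.053, -0.1, 0]])

```text
clock: 7.93
tool_pos: [0.5203, 0.2703, 0.1345]
ee_rot: [0.634, 0.773, 0.0, -0.001]
wrist_force: [0.1, 1.0, -0.0]
width: 0.0471
grasp_force: 0.0
```

step_arm(series=[[0.0, 0, 0, 0], [0.0, 0, 0, 0], [0, 0, 0, 0], [0, 0, 0, 0], [0, 0, 0, 0], [0, 0, 0, 0], [0, 0, 0, 0], [0, 0, 0, 0], [0, 0, 0, 0], [0, 0, 0, 0]], grip=-1)

```text
clock: 8.77
tool_pos: [0.5225, 0.2663, 0.1344]
ee_rot: [0.635, 0.772, -0.0, -0.0]
wrist_force: [0.4, 0.1, -0.6]
width: 0.0855
grasp_force: 0.0
```

Run:
```python
from h import *
cw,im,o=look('w2',{'post1_mid':.035,'amber_bottle_mid':.037})
print(proj(cw,[[.491,.347,.07]]),togo([.491,.347,.03]))
```

```text
t 8.82 tcp [0.5224 0.2663 0.1343] x [-0.193  0.981  0.   ] y [ 0.981  0.193 -0.   ] w 0.0855
post1_mid 0.9 [109. 292.] [173. 175. 171.] [0.4859 0.3522] 1192
amber_bottle_mid 0.78 [212. 200.] [97. 60. 33.] [0.4292 0.2648] 2166
[[295.07012216 114.10493209]] [ 0.08514605 -0.01523641  0.10433783]
```

View pics/w2.png

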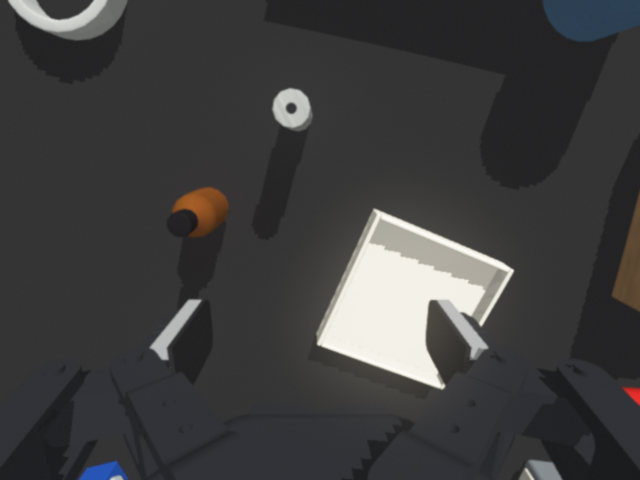

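Post1's top hole is at (291,108). The square tray rim corners are at (376,211), (512,270) and (319,345).

Run:
```python
from h import *
c=eyes.get_calibration('wrist'); p=onz(c,[[291,108]],.07)[0]; print(p,togo([*p,.03]))
q=onz(c,[[376,211],[512,270],[319,345]],.022); print(q,(q[1]+q[2])/2,np.linalg.norm(q[1]-q[0]),np.linalg.norm(q[2]-q[0]))
```

```text
[0.48775581 0.35024705] [ 0.08895736 -0.01779413  0.10433807]
[[0.56457186 0.28927953]
 [0.69142446 0.26235965]
 [0.54297396 0.16050286]] [0.61719921 0.21143125] 0.12967753035590573 0.1305752671298819
```

step_arm(series=[[0.03, -0.006, 0.0, 0], [0.06, -0.012, 0.0, 0], [0.089, -0.018, 0.01, 0], [0.089, -0.018, 0.03, 0], [0.089, -0.018, 0.05, 0], [0.089, -0.018, 0.07, 0], [0.089, -0.018, 0.088, 0], [0.089, -0.018, 0.098, 0], [0.089, -0.018, 0.103, 0], [0.089, -0.018, 0.103, 0]])

```text
clock: 9.75
tool_pos: [0.4871, 0.3498, 0.0305]
ee_rot: [0.635, 0.772, -0.001, -0.0]
wrist_force: [-0.5, -0.4, -0.2]
width: 0.0851
grasp_force: 0.0
```

step_arm(series=[[0, 0, 0, 0], [0, 0, 0, 0], [0, 0, 0, 0], [0, 0, 0, 0], [0, 0, 0, 0], [0, 0, 0, 0], [0, 0, 0, 0], [0, 0, 0, 0], [0, 0, 0, 0], [0, 0, 0, 0]], grip=1)

```text
clock: 10.58
tool_pos: [0.4881, 0.3506, 0.0322]
ee_rot: [0.635, 0.772, 0.001, 0.0]
wrist_force: [-0.7, -0.4, 5.9]
width: 0.0198
grasp_force: 58.6
```

Run:
```python
from h import *
s=sense();print(s['tool_pos'],s['width'],s['wrist_force'],togo([.5711,.014,.036]))
```

```text
[0.48808435 0.35056907 0.03224683] 0.019827344208026933 [-0.67099763 -0.39914764  5.89217564] [-0.3462529   0.01665427 -0.00399918]
```

step_arm(series=[[0, 0, -0.035, -6], [0, 0, -0.07, -13], [-0.015, 0, -0.09, -20], [-0.05, 0.002, -0.09, -27], [-0.09, 0.004, -0.09, -34], [-0.13, 0.006, -0.09, -41], [-0.17, 0.008, -0.09, -48], [-0.21, 0.01, -0.09, -54], [-0.25, 0.012, -0.09, -61], [-0.28, 0.014, -0.09, -68]])

```text
clock: 11.42
tool_pos: [0.555, 0.0752, 0.1211]
ee_rot: [0.098, 0.995, -0.0, -0.0]
wrist_force: [0.3, -0.4, -1.8]
width: 0.02
grasp_force: 59.1
```

Run:
```python
from h import *
s=sense();print(s['tool_pos'],R.from_quat(s['ee_rot']).as_matrix().round(3)[:,:2],togo([.5711,.014,.036]))
```

```text
[0.55498119 0.07523515 0.1210751 ] [[-0.981  0.195]
 [ 0.195  0.981]
 [ 0.001 -0.001]] [-0.02778503 -0.05683818  0.08511607]
```

step_arm(series=[[-0.01, -0.02, 0, 0], [-0.02, -0.04, 0, 0], [-0.027, -0.06, 0.01, 0], [-0.027, -0.06, 0.025, 0], [-0.027, -0.06, 0.04, 0], [-0.027, -0.06, 0.055, 0], [-0.027, -0.06, 0.07, 0], [-0.027, -0.06, 0.08, 0], [-0.027, -0.06, 0.086, 0], [-0.027, -0.06, 0.086, 0]])

```text
clock: 12.25
tool_pos: [0.571, 0.0142, 0.0365]
ee_rot: [0.1, 0.995, 0.0, 0.001]
wrist_force: [-2.7, -0.7, 4.4]
width: 0.0198
grasp_force: 60.2
```

step_arm(series=[[0, 0, 0, 0], [0, 0, 0, 0], [0, 0, 0, 0], [0, 0, 0, 0], [0, 0, 0, 0], [0, 0, 0, 0], [0, 0, 0, 0], [0, 0, 0, 0], [0, 0, 0, 0], [0, 0, 0, 0]], grip=-0.2)

```text
clock: 13.08
tool_pos: [0.5697, 0.0145, 0.0354]
ee_rot: [0.1, 0.995, -0.0, -0.0]
wrist_force: [0.6, 0.2, 0.5]
width: 0.0512
grasp_force: 0.0
```

step_arm(series=[[0, 0, -0.03, 0], [0, 0, -0.06, 0], [0, 0, -0.09, 0], [0.02, 0, -0.11, 0], [0.04, 0, -0.12, 0], [0.06, 0, -0.12, 0], [0.08, 0, -0.12, 0], [0.09, 0, -0.12, 0], [0.09, 0, -0.12, 0], [0.09, 0, -0.12, 0]], grip=-0.2)

```text
clock: 13.92
tool_pos: [0.4818, 0.0325, 0.1557]
ee_rot: [0.099, 0.995, 0.0, 0.0]
wrist_force: [-0.2, 0.1, 0.1]
width: 0.0511
grasp_force: 0.0
```

Run:
```python
from h import *
look('w3',{'post1_mid':.039,'long_tray':.004,'stub1_mid':.03,'magbase_mid':.025})
```

```text
t 13.97 tcp [0.4822 0.0322 0.1556] x [-0.98   0.198 -0.001] y [0.198 0.98  0.   ] w 0.0514
post1_mid 0.86 [332. 317.] [150. 151. 146.] [0.5769 0.0119] 1447
long_tray 0.91 [325. 304.] [193. 190. 180.] [ 0.5856 -0.0035] 9401
magbase_mid 0.94 [240.  80.] [143. 145. 141.] [ 0.4532 -0.1801] 3207
magbase_mid 0.86 [134.  49.] [ 58. 139.  75.] [ 0.3612 -0.1732] 3811
magbase_mid 0.55 [ 80. 161.] [ 53.  91. 170.] [ 0.3421 -0.0668] 3340
```

View pics/w3.png

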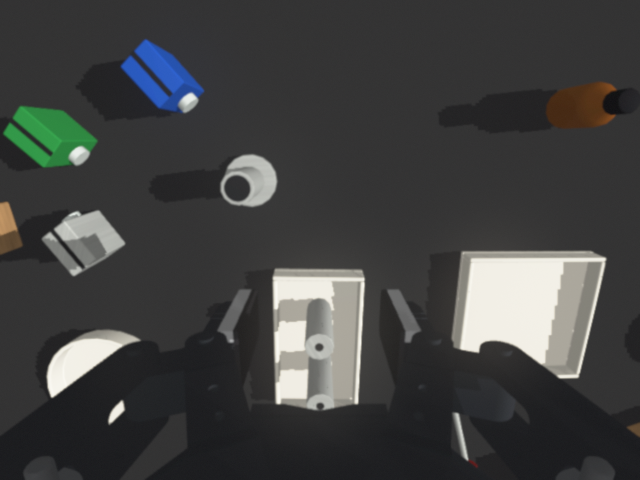

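Both posts stand in the long tray, at (320,347) and (320,405). Stub1's bore is at (238,188). The magbase is at (84,240).

Run:
```python
from h import *
c=eyes.get_calibration('wrist'); p=onz(c,[[238,188]],.06)[0]; print(p,onz(c,[[252,180]],.008),togo([*p,.024]))
```

```text
[ 0.43536832 -0.02021358] [[ 0.43496095 -0.0188528 ]] [ 0.03540467 -0.06039027  0.13120187]
```

step_arm(series=[[0.015, -0.025, 0, 0], [0.03, -0.05, 0, 0], [0.035, -0.06, 0.01, 0], [0.035, -0.06, 0.035, 0], [0.035, -0.06, 0.06, 0], [0.035, -0.06, 0.085, 0], [0.035, -0.06, 0.11, 0], [0.035, -0.06, 0.128, 0], [0.035, -0.06, 0.135, 0], [0.035, -0.06, 0.135, 0]], grip=-1)

```text
clock: 15.0
tool_pos: [0.4342, -0.02, 0.0189]
ee_rot: [0.1, 0.995, -0.001, -0.002]
wrist_force: [0.2, -0.4, 0.0]
width: 0.0854
grasp_force: 0.0
```

step_arm(series=[[0, 0, 0, 0], [0, 0, 0, 0], [0, 0, 0, 0], [0, 0, 0, 0], [0, 0, 0, 0], [0, 0, 0, 0], [0, 0, 0, 0], [0, 0, 0, 0], [0, 0, 0, 0], [0, 0, 0, 0]], grip=1)

```text
clock: 15.83
tool_pos: [0.4361, -0.0197, 0.0213]
ee_rot: [0.1, 0.995, 0.0, 0.001]
wrist_force: [-1.4, -1.6, 6.5]
width: 0.0221
grasp_force: 58.5
```

Run:
```python
from h import *
T=np.array([.617,.211]);u=np.array([.98,-.2])
s=sense();print(s['tool_pos'],s['width'],s['wrist_force'],T+u*.028,T-u*.028,togo([*(T+u*.028),s['tool_pos'][2]+.004]))
```

```text
[ 0.43611739 -0.01972109  0.02133346] 0.02212897680684 [-1.40639687 -1.58384163  6.48927505] [0.64444 0.2054 ] [0.58956 0.2166 ] [-0.15950873  0.26198802 -0.00361375]
```

step_arm(series=[[0, 0, -0.035, 0], [0, 0.01, -0.065, 0], [-0.01, 0.035, -0.08, 0], [-0.03, 0.07, -0.08, 0], [-0.05, 0.105, -0.08, 0], [-0.075, 0.14, -0.08, 0], [-0.1, 0.175, -0.08, 0], [-0.125, 0.21, -0.08, 0], [-0.145, 0.24, -0.08, 0], [-0.159, 0.262, -0.08, 0]])

```text
clock: 16.67
tool_pos: [0.6443, 0.2096, 0.0994]
ee_rot: [0.098, 0.995, 0.0, -0.0]
wrist_force: [-0.5, 0.2, -1.8]
width: 0.0219
grasp_force: 59.4
```

step_arm(series=[[0, 0, 0, 0], [0, 0, 0, 0], [0, 0, 0.01, 0], [0, 0, 0.025, 0], [0, 0, 0.04, 0], [0, 0, 0.055, 0], [0, 0, 0.066, 0], [0, 0, 0.073, 0], [0, 0, 0.075, 0], [0, 0, 0.075, 0]])

```text
clock: 17.5
tool_pos: [0.6433, 0.2045, 0.026]
ee_rot: [0.1, 0.995, -0.0, 0.0]
wrist_force: [-0.7, -0.4, -2.6]
width: 0.0222
grasp_force: 59.5
```

step_arm(series=[[0, 0, 0.001, 0], [0, 0, 0.001, 0], [0, 0, 0.001, 0], [0, 0, 0.001, 0], [0, 0, 0.001, 0], [0, 0, 0.001, 0], [0, 0, 0.001, 0], [0, 0, 0.001, 0], [0, 0, 0.001, 0], [0, 0, 0.001, 0]], grip=-0.3)

```text
clock: 18.33
tool_pos: [0.6431, 0.2057, 0.0243]
ee_rot: [0.1, 0.995, -0.0, -0.0]
wrist_force: [0.1, -0.4, -0.2]
width: 0.0556
grasp_force: 0.0
```

Run:
```python
from h import *
s=sense();print(s['tool_pos'],s['width'],s['wrist_force'],togo([.43,-.27,.2]))
```

```text
[0.64308982 0.20570064 0.02433616] 0.05559179863012 [ 0.14256364 -0.36726997 -0.21244506] [ 0.11455136 -0.50852252 -0.17561033]
```

step_arm(series=[[0, 0, -0.035, 0], [0, 0, -0.07, 0], [0, -0.01, -0.105, 0], [0.005, -0.04, -0.14, 0], [0.01, -0.075, -0.16, 0], [0.02, -0.11, -0.175, 0], [0.03, -0.145, -0.175, 0], [0.04, -0.18, -0.175, 0], [0.05, -0.215, -0.175, 0], [0.055, -0.25, -0.175, 0]])

```text
clock: 19.17
tool_pos: [0.5382, -0.0296, 0.1998]
ee_rot: [0.1, 0.995, 0.0, 0.0]
wrist_force: [1.5, -0.2, 0.5]
width: 0.0557
grasp_force: 0.0
```

step_arm(series=[[0.005, -0.035, 0, 0], [0.01, -0.07, 0, 0], [0.015, -0.105, 0, 0], [0.02, -0.14, 0, 0], [0.025, -0.175, 0, 0], [0.03, -0.21, 0, 0], [0.035, -0.235, 0, 0], [0.035, -0.235, 0, 0], [0.035, -0.235, 0, 0], [0.035, -0.235, 0, 0]], grip=-1)

```text
clock: 20.0
tool_pos: [0.459, -0.2512, 0.1994]
ee_rot: [0.099, 0.995, 0.0, 0.0]
wrist_force: [0.2, 0.5, 0.4]
width: 0.0851
grasp_force: 0.0
```

Run:
```python
from h import *
cw,im,o=look('w4',{'stub1_mid':.03,'magbase_mid':.025,'sample_box_mid':.015,'round_dish':.004})
```

```text
t 20.05 tcp [ 0.4593 -0.2506  0.1993] x [-0.98   0.197  0.   ] y [0.197 0.98  0.001] w 0.0855
stub1_mid 0.9 [252. 209.] [184. 185. 182.] [ 0.4741 -0.3664] 1824
stub1_mid 0.68 [305. 186.] [125.  74. 154.] [ 0.5248 -0.4059] 192
stub1_mid 0.66 [265. 124.] [ 62. 156.  82.] [ 0.4701 -0.4557] 1941
magbase_mid 0.92 [ 49. 499.] [ 52.  92. 174.] [ 0.3428 -0.0634] 2972
magbase_mid 0.87 [ 96. 388.] [ 74. 167.  93.] [ 0.3647 -0.1679] 2075
magbase_mid 0.79 [194. 397.] [192. 194. 190.] [ 0.4542 -0.1728] 1769
sample_box_mid 0.59 [184. 293.] [223. 179. 124.] [ 0.4264 -0.2709] 1530
round_dish 0.89 [336. 372.] [240. 239. 234.] [ 0.6154 -0.2198] 9057
```

View pics/w4.png

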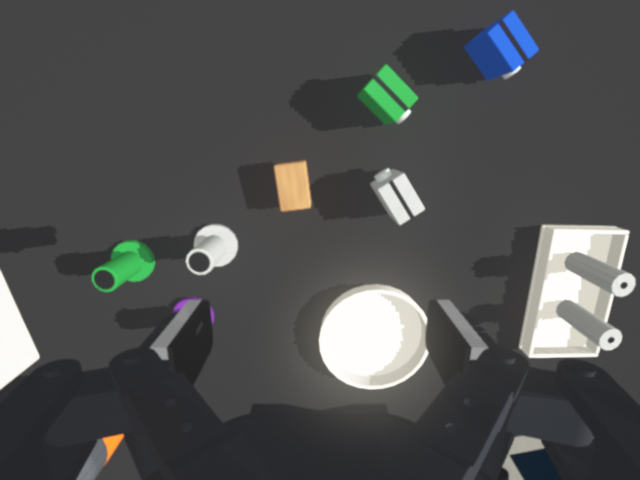

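The wrist view shows stub2 with its bore at (199,262), next to the green (125,265) and purple (195,308) look-alikes. The silver magbase is at (397,194) with its knob at (383,174).

Run:
```python
from h import *
c=eyes.get_calibration('wrist'); p=onz(c,[[199,262]],.06)[0]; q=onz(c,[[216,244]],.008)[0]; print(p,q,togo([*((p+q)/2),.02]))
im=eyes.read_camera('wrist'); cv2.imwrite('pics/w4c.png',cv2.resize(im[150:245,350:450],(800,760)[:2] if 0 else (600,570),interpolation=cv2.INTER_CUBIC)[...,::-1])
im=cv2.imread('pics/w4c.png')
```

```text
[ 0.47472732 -0.36637245] [ 0.47259412 -0.36412509] [-0.03656217 -0.10950701  0.17932482]
```

View pics/w4c.png

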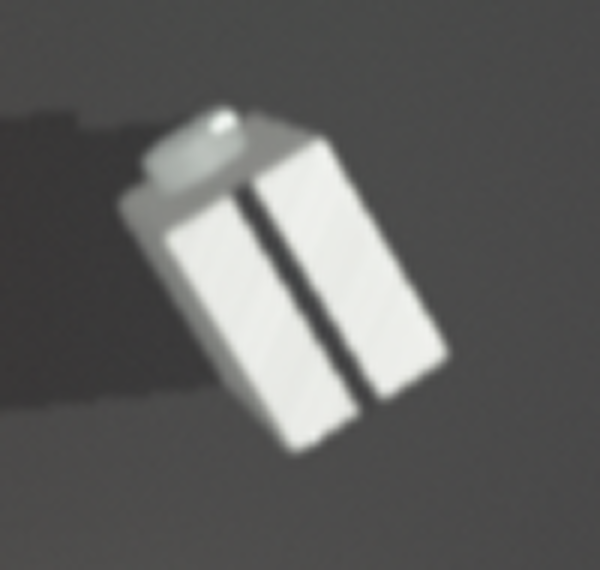

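The crop confirms the silver block with its knob. Its top corners are at crop (322,138), (450,352), (295,453) and (165,235).

Run:
```python
from h import *
c=eyes.get_calibration('wrist'); k=np.array([[322,138],[450,352],[295,453],[165,235]])/6+[350,150]
q=onz(c,k,.05); print(q,q.mean(0)); d=(q[1]-q[0]+q[2]-q[3])/2; e=(q[0]-q[3]+q[1]-q[2])/2
print('long',np.linalg.norm(d),np.degrees(np.arctan2(d[1],d[0])),'short',np.linalg.norm(e),np.degrees(np.arctan2(e[1],e[0])))
```

```text
[[ 0.43276247 -0.16871332]
 [ 0.46840336 -0.15393604]
 [ 0.47937993 -0.17937331]
 [ 0.44242934 -0.19382979]] [ 0.45574377 -0.17396311]
long 0.039128426440779206 21.93543899569504 short 0.02730307908560623 112.21247914184153
```

step_arm(series=[[-0.008, -0.025, 0, 6], [-0.016, -0.05, 0, 12], [-0.024, -0.08, 0, 18], [-0.032, -0.1, 0, 24], [-0.037, -0.11, 0.02, 30], [-0.037, -0.11, 0.04, 36], [-0.037, -0.11, 0.06, 39], [-0.037, -0.11, 0.08, 39], [-0.037, -0.11, 0.09, 39], [-0.037, -0.11, 0.09, 39]], grip=-0.6)

```text
clock: 21.13
tool_pos: [0.4723, -0.3654, 0.1069]
ee_rot: [0.425, 0.905, 0.0, -0.002]
wrist_force: [-0.6, 0.0, -0.4]
width: 0.0684
grasp_force: 0.0
```

Run:
```python
from h import *
s=sense();print(s['tool_pos'],s['width'],R.from_quat(s['ee_rot']).as_matrix().round(3)[:,:2],togo([.4737,-.3653,.02]))
```

```text
[ 0.47231234 -0.36539678  0.106855  ] 0.06835598812605155 [[-0.638  0.77 ]
 [ 0.77   0.638]
 [ 0.004 -0.002]] [-0.00117641  0.00126411  0.08684897]
```

step_arm(series=[[0, 0.001, 0.015, 0], [0, 0.001, 0.03, 0], [0, 0.001, 0.045, 0], [0, 0.001, 0.06, 0], [0, 0.001, 0.075, 0], [0, 0.001, 0.085, 0], [0, 0.001, 0.089, 0], [0, 0.001, 0.089, 0], [0, 0.001, 0.089, 0], [0, 0.001, 0.089, 0]])

```text
clock: 21.97
tool_pos: [0.4746, -0.3669, 0.0216]
ee_rot: [0.426, 0.905, -0.0, 0.001]
wrist_force: [-0.3, -0.5, 0.9]
width: 0.0685
grasp_force: 0.0
```

step_arm(series=[[0, 0, 0, 0], [0, 0, 0, 0], [0, 0, 0, 0], [0, 0, 0, 0], [0, 0, 0, 0], [0, 0, 0, 0], [0, 0, 0, 0], [0, 0, 0, 0], [0, 0, 0, 0], [0, 0, 0, 0]], grip=1)

```text
clock: 22.8
tool_pos: [0.4741, -0.3665, 0.0211]
ee_rot: [0.426, 0.905, 0.0, 0.0]
wrist_force: [-1.7, 1.2, 5.6]
width: 0.0223
grasp_force: 58.5
```

Run:
```python
from h import *
s=sense();print(s['tool_pos'],s['width'],togo([.588,.2170,s['tool_pos'][2]+.004]))
```

```text
[ 0.47410262 -0.36651485  0.02107567] 0.022289309651367283 [ 0.37731158  0.45945366 -0.0040616 ]
```

step_arm(series=[[0, 0, -0.035, 0], [0, 0, -0.07, -4], [0, 0, -0.1, -8], [0.015, 0.018, -0.12, -12], [0.035, 0.043, -0.12, -16], [0.058, 0.07, -0.12, -21], [0.08, 0.098, -0.12, -26], [0.103, 0.125, -0.12, -31], [0.126, 0.153, -0.12, -35], [0.148, 0.18, -0.12, -39]])

```text
clock: 23.63
tool_pos: [0.5182, -0.1355, 0.1402]
ee_rot: [0.098, 0.995, 0.0, -0.0]
wrist_force: [1.4, -0.7, -2.1]
width: 0.0223
grasp_force: 59.2
```

Run:
```python
from h import *
s=sense();Rm=R.from_quat([.425,.905,0,0]).as_matrix()
p0=np.array([.4741,-.3665,.0205]); Rc=R.from_quat([.426,.905,0,0]).as_matrix(); cmd=p0+Rc@[.148,.18,-.12]
R2=R.from_quat(s['ee_rot']).as_matrix(); print(cmd,s['tool_pos'],R2[:,:2].round(3),R2.T@(np.array([.588,.217,.025])-cmd))
```

```text
[ 0.5185113  -0.13773891  0.1405    ] [ 0.51817367 -0.13553834  0.14021957] [[-0.981  0.195]
 [ 0.195  0.981]
 [ 0.     0.   ]] [0.00082642 0.36145538 0.11557659]
```

step_arm(series=[[0, 0.035, 0, 0], [0, 0.075, 0, 0], [0, 0.115, 0, 0], [0, 0.155, 0, 0], [0, 0.195, 0, 0], [0, 0.235, 0, 0], [0, 0.275, 0, 0], [0, 0.315, 0, 0], [0.001, 0.345, 0.01, 0], [0.001, 0.361, 0.03, 0]])

```text
clock: 24.47
tool_pos: [0.5897, 0.2232, 0.1118]
ee_rot: [0.097, 0.995, 0.002, 0.001]
wrist_force: [-1.2, 1.1, -1.4]
width: 0.0221
grasp_force: 59.3
```

step_arm(series=[[0, 0, 0, 0], [0, 0, 0.01, 0], [0, 0, 0.025, 0], [0, 0, 0.04, 0], [0, 0, 0.055, 0], [0, 0, 0.07, 0], [0, 0, 0.08, 0], [0, 0, 0.085, 0], [0, 0, 0.085, 0], [0, 0, 0.085, 0]])

```text
clock: 25.3
tool_pos: [0.5897, 0.2154, 0.0259]
ee_rot: [0.1, 0.995, -0.0, 0.0]
wrist_force: [-0.3, 0.5, -1.3]
width: 0.0219
grasp_force: 59.2
```

step_arm(series=[[0, 0, 0.001, 0], [0, 0, 0.001, 0], [0, 0, 0.001, 0], [0, 0, 0.001, 0], [0, 0, 0.001, 0], [0, 0, 0.001, 0], [0, 0, 0.001, 0], [0, 0, 0.001, 0], [0, 0, 0.001, 0], [0, 0, 0.001, 0]], grip=-0.3)

```text
clock: 26.13
tool_pos: [0.589, 0.2165, 0.0244]
ee_rot: [0.1, 0.995, -0.0, -0.0]
wrist_force: [1.0, -0.6, -0.3]
width: 0.0556
grasp_force: 0.0
```

step_arm(series=[[0, 0, -0.035, 0], [0, 0, -0.07, 0], [0, 0, -0.105, 0], [0, -0.03, -0.13, 0], [0, -0.07, -0.14, 0], [0, -0.11, -0.14, 0], [0, -0.15, -0.14, 0], [0, -0.19, -0.14, 0], [0, -0.23, -0.14, 0], [0, -0.27, -0.14, 0]])

```text
clock: 26.97
tool_pos: [0.5348, -0.0499, 0.1647]
ee_rot: [0.1, 0.995, 0.0, 0.0]
wrist_force: [1.8, -0.5, 0.2]
width: 0.0553
grasp_force: 0.0
```

Run:
```python
from h import *
a=np.radians(112-180); print('block y',np.cos(a),np.sin(a))
s=sense();R2=R.from_quat(s['ee_rot']).as_matrix();print(s['tool_pos'],s['width'],R2[:,:2].round(3),np.degrees(np.arctan2(R2[1,1],R2[0,1])),togo([.4557,-.174,.1]))
```

```text
block y 0.37460659341591196 -0.9271838545667874
[ 0.53481387 -0.04991811  0.16468713] 0.05531636221771178 [[-0.98   0.198]
 [ 0.198  0.98 ]
 [-0.001  0.   ]] 78.56963875975909 [ 0.05298874 -0.13732857  0.06459723]
```

step_arm(series=[[0.008, -0.02, 0, -5], [0.016, -0.042, 0, -10], [0.025, -0.065, 0, -15], [0.034, -0.088, 0, -20], [0.043, -0.11, 0, -25], [0.05, -0.13, 0.02, -30], [0.054, -0.139, 0.04, -33.6], [0.054, -0.139, 0.055, -33.6], [0.054, -0.139, 0.055, -33.6], [0.054, -0.139, 0.055, -33.6]], grip=-0.6)

```text
clock: 27.8
tool_pos: [0.4546, -0.1735, 0.1092]
ee_rot: [-0.192, 0.981, 0.0, -0.001]
wrist_force: [0.0, -0.5, 0.8]
width: 0.0684
grasp_force: 0.0
```

Run:
```python
from h import *
look('w5',{'magbase_mid':.025},0)
R2=R.from_quat(sense()['ee_rot']).as_matrix();print(np.degrees(np.arctan2(R2[1,1],R2[0,1])),togo([.4557,-.174,.017]))
```

```text
t 27.85 tcp [ 0.4555 -0.1734  0.1101] x [-0.926 -0.377 -0.   ] y [-0.377  0.926 -0.   ] w 0.0682
magbase_mid 0.95 [120. 375.] [110. 220. 138.] [ 0.3627 -0.1689] 3608
magbase_mid 0.63 [154. 526.] [ 75. 132. 214.] [ 0.3418 -0.0596] 4549
magbase_mid 0.61 [240. 315.] [232. 233. 231.] [ 0.4576 -0.1751] 2909
magbase_mid 0.35 [364. 241.] [253. 252. 251.] [ 0.5795 -0.1923] 4314
112.19419453655645 [ 0.00056002 -0.00032213  0.09346495]
```

Well aligned; now down and grip.

step_arm(series=[[0, 0, 0.015, 0], [0, 0, 0.03, 0], [0, 0, 0.045, 0], [0, 0, 0.06, 0], [0, 0, 0.075, 0], [0, 0, 0.085, 0], [0, 0, 0.091, 0], [0, 0, 0.093, 0], [0, 0, 0.093, 0], [0, 0, 0.093, 0]])

```text
clock: 28.73
tool_pos: [0.4556, -0.1738, 0.0171]
ee_rot: [-0.192, 0.981, -0.0, 0.0]
wrist_force: [0.2, -0.3, 0.1]
width: 0.0684
grasp_force: 0.0
```

step_arm(series=[[0, 0, 0, 0], [0, 0, 0, 0], [0, 0, 0, 0], [0, 0, 0, 0], [0, 0, 0, 0], [0, 0, 0, 0], [0, 0, 0, 0], [0, 0, 0, 0], [0, 0, 0, 0], [0, 0, 0, 0]], grip=1)

```text
clock: 29.57
tool_pos: [0.4564, -0.175, 0.0175]
ee_rot: [-0.192, 0.981, -0.001, 0.001]
wrist_force: [0.3, -3.2, 7.9]
width: -0.0003
grasp_force: 3.9
```

Run:
```python
from h import *
s=sense();print(s['tool_pos'],s['width'],togo([.610,-.218,s['tool_pos'][2]+.004]))
```

```text
[ 0.45635503 -0.17498217  0.01751905] -0.0002503586979595857 [-0.12611994 -0.09774929 -0.00348516]
```

The fingers shut fully, so I missed it. I'll look before moving.

Run:
```python
from h import *
cw,im,o=look('w6',{'magbase_mid':.025})
im2=eyes.read_camera('scene')[190:300,150:400]; cv2.imwrite('pics/s6.png',cv2.resize(im2,(640,282),interpolation=cv2.INTER_CUBIC)[...,::-1])
a=np.vstack([im[:,:,::-1],cv2.imread('pics/s6.png')]); cv2.imwrite('pics/m6.png',cv2.resize(a,(500,595)))
```

```text
t 29.62 tcp [ 0.4563 -0.175   0.0175] x [-0.926 -0.377 -0.002] y [-0.377  0.926 -0.003] w -0.0003
magbase_mid 0.85 [102. 414.] [119. 227. 152.] [ 0.3609 -0.1683] 10019
magbase_mid 0.72 [162. 608.] [ 68. 115. 215.] [ 0.3486 -0.0717] 6404
magbase_mid 0.67 [266. 320.] [232. 233. 231.] [ 0.4468 -0.1778] 3915
```

View pics/m6.png

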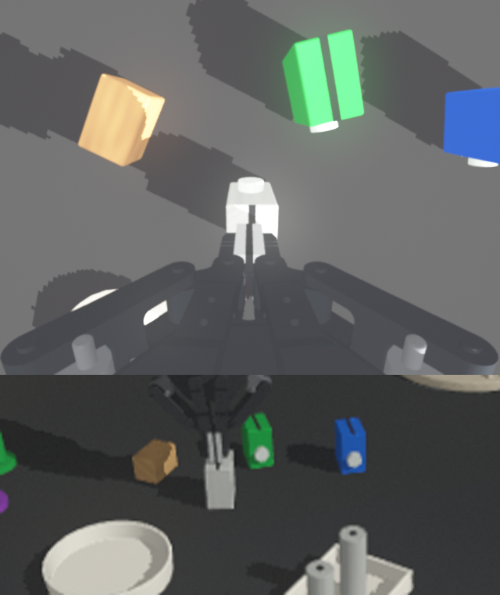

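In the wrist view the block's knob end shows at (250,205) in front of the shut fingers. I'll check whether the block was squeezed out toward the robot.

Run:
```python
from h import *
c=eyes.get_calibration('wrist')
print(onz(c,np.array([[228,207],[276,207]])*1.28,.05), onz(c,np.array([[250,180]])*1.28,.012))
a=np.radians(22);x=np.array([np.cos(a),np.sin(a)]);y=np.array([-x[1],x[0]]);C=np.array([.4557,-.174])
P=[[*(C+sx*.02*x+sy*.014*y),.05] for sx in(-1,1) for sy in(-1,1)]
print(proj(c,P)/1.28, proj(c,[sense()['tool_pos']])/1.28)
im=cv2.imread('pics/w6.png')[200:360,230:410]; cv2.imwrite('pics/w6c.png',cv2.resize(im,(675,600),interpolation=cv2.INTER_CUBIC))
```

```text
[[ 0.44296028 -0.1922673 ]
 [ 0.43326246 -0.16847031]] [[ 0.43335771 -0.18342164]]
[[224.52091085 204.60764081]
 [276.94293424 204.75739064]
 [226.09442673 270.53968687]
 [274.81526908 270.69260937]] [[248.73127681 217.79590949]]
```

View pics/w6c.png

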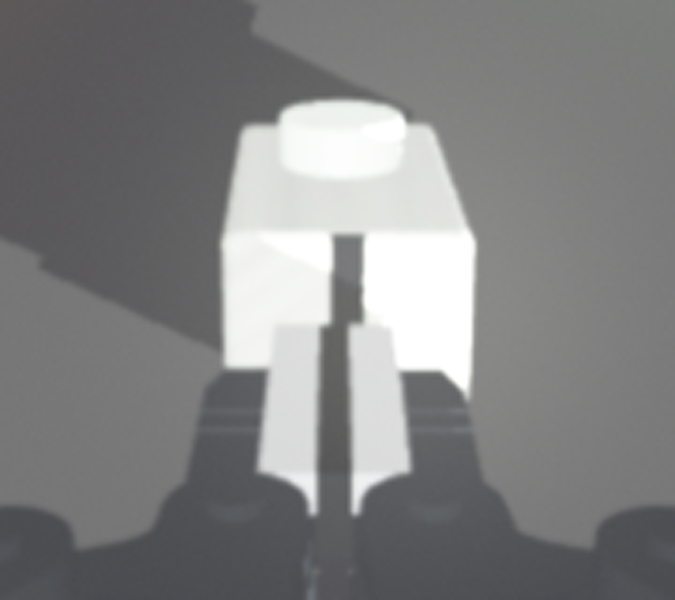

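The fingers have sunk into the unmoved block, so the contact gave way on the fast close. I'll open again and re-close in gentle stages.

step_arm(series=[[0, 0, 0, 0], [0, 0, 0, 0], [0, 0, 0, 0], [0, 0, 0, 0], [0, 0, 0, 0], [0, 0, 0, 0], [0, 0, 0, 0], [0, 0, 0, 0], [0, 0, 0, 0], [0, 0, 0, 0]], grip=-0.3)

```text
clock: 30.55
tool_pos: [0.455, -0.1737, 0.0164]
ee_rot: [-0.192, 0.981, 0.0, -0.0]
wrist_force: [0.1, -0.6, -1.0]
width: 0.0556
grasp_force: 0.0
```

Run:
```python
from h import *
cw,im,o=look('w7',{'magbase_mid':.025})
im2=eyes.read_camera('scene')[190:300,150:400]; a=np.vstack([im[:,:,::-1],cv2.resize(im2,(640,282),interpolation=cv2.INTER_CUBIC)[...,::-1]]); cv2.imwrite('pics/m7.png',cv2.resize(a,(500,595)))
```

```text
t 30.6 tcp [ 0.455  -0.1737  0.0164] x [-0.926 -0.377  0.   ] y [-0.377  0.926  0.   ] w 0.0552
magbase_mid 0.89 [293. 312.] [219. 220. 218.] [ 0.4602 -0.1753] 7317
magbase_mid 0.89 [164. 606.] [ 59.  99. 186.] [ 0.3488 -0.0718] 6740
magbase_mid 0.69 [103. 413.] [104. 216. 132.] [ 0.3605 -0.1675] 10150
```

View pics/m7.png

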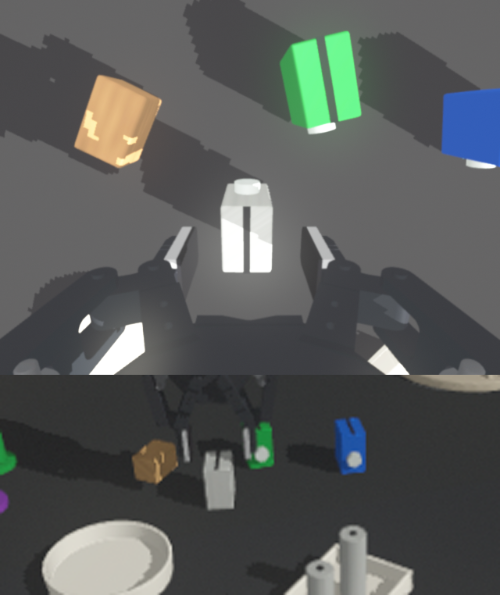

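Run:
```python
from h import *
c=eyes.get_calibration('scene'); y=np.array([-.377,.926])
P=[[*(np.array([.455,-.1737])+k*.03*y),z] for z in(.016,.03,.06) for k in(-1,1)]
print((proj(c,P)-[150,190])*2.56*500/640+[0,375])
c=eyes.get_calibration('wrist'); print(proj(c,P)/1.28)
```

```text
[[191.23628964 487.7414236 ]
 [246.49772974 485.5504378 ]
 [189.94083566 476.79690947]
 [245.6305412  474.60128454]
 [187.10924078 452.76554769]
 [243.73432865 450.56000074]]
[[203.71020448 217.56073673]
 [293.77159106 217.56453447]
 [200.24815713 225.78436374]
 [297.20266514 225.78842981]
 [190.72546401 248.44607623]
 [306.64032065 248.45106408]]
```

In both views the fingertips sit near z≈0.05, level with the block's top, while the TCP reads 0.016. The fingers therefore shut just above the block and never gripped it. I'll lower by 20 mm and watch the force.

step_arm(series=[[0, 0, 0.003, 0], [0, 0, 0.006, 0], [0, 0, 0.009, 0], [0, 0, 0.012, 0], [0, 0, 0.014, 0], [0, 0, 0.016, 0], [0, 0, 0.018, 0], [0, 0, 0.018, 0], [0, 0, 0.018, 0], [0, 0, 0.018, 0]])

```text
clock: 31.53
tool_pos: [0.4551, -0.1738, -0.0015]
ee_rot: [-0.192, 0.981, -0.0, 0.0]
wrist_force: [0.4, 0.1, -0.1]
width: 0.0549
grasp_force: 0.0
```

Run:
```python
from h import *
im=eyes.read_camera('wrist'); im2=eyes.read_camera('scene')[190:300,150:400]; a=np.vstack([im[:,:,::-1],cv2.resize(im2,(640,282),interpolation=cv2.INTER_CUBIC)[...,::-1]]); cv2.imwrite('pics/m8.png',cv2.resize(a,(500,595)))
```

```text
(no output)
```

View pics/m8.png

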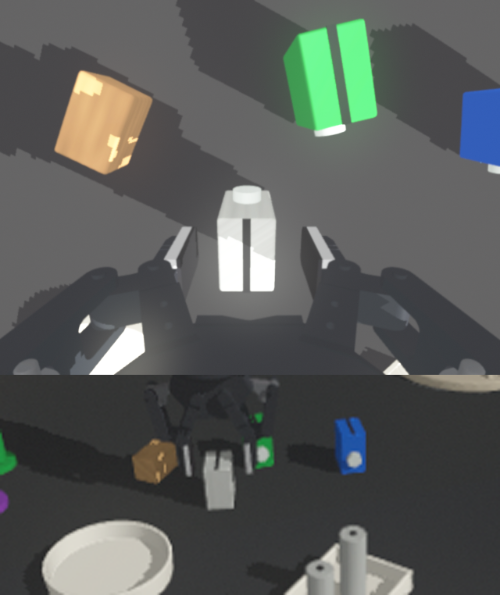

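The tips are now beside the block at about z=0.03 with no contact. A little lower, then grip.

step_arm(series=[[0, 0, 0.003, 0], [0, 0, 0.006, 0], [0, 0, 0.008, 0], [0, 0, 0.008, 0], [0, 0, 0.008, 0], [0, 0, 0.008, 0], [0, 0, 0.008, 0], [0, 0, 0.008, 0], [0, 0, 0.008, 0], [0, 0, 0.008, 0]])

```text
clock: 32.47
tool_pos: [0.4551, -0.1737, -0.0095]
ee_rot: [-0.192, 0.981, -0.0, 0.0]
wrist_force: [-0.4, -0.4, 0.2]
width: 0.0558
grasp_force: 0.0
```

step_arm(series=[[0, 0, 0, 0], [0, 0, 0, 0], [0, 0, 0, 0], [0, 0, 0, 0], [0, 0, 0, 0], [0, 0, 0, 0], [0, 0, 0, 0], [0, 0, 0, 0], [0, 0, 0, 0], [0, 0, 0, 0]], grip=1)

```text
clock: 33.3
tool_pos: [0.4554, -0.1739, -0.0093]
ee_rot: [-0.192, 0.981, -0.0, 0.0]
wrist_force: [0.1, -0.8, 4.2]
width: 0.027
grasp_force: 60.2
```

Run:
```python
from h import *
s=sense();print(s['tool_pos'],s['width'],togo([.612,-.218,s['tool_pos'][2]+.004]))
```

```text
[ 0.45540425 -0.17391    -0.00929344] 0.026986867760986303 [-0.12839839 -0.09990486 -0.00387709]
```

step_arm(series=[[0, 0, -0.03, 0], [0, 0, -0.06, 0], [-0.02, -0.015, -0.065, 0], [-0.04, -0.03, -0.065, 0], [-0.06, -0.047, -0.065, 0], [-0.08, -0.062, -0.065, 0], [-0.1, -0.078, -0.065, 0], [-0.115, -0.09, -0.065, 0], [-0.128, -0.1, -0.065, 0], [-0.128, -0.1, -0.065, 0]])

```text
clock: 34.13
tool_pos: [0.6127, -0.2177, 0.0534]
ee_rot: [-0.193, 0.981, 0.0, -0.001]
wrist_force: [-0.8, 0.6, -4.6]
width: 0.0269
grasp_force: 60.9
```

step_arm(series=[[0, 0, 0, 0], [0, 0, 0.01, 0], [0, 0, 0.02, 0], [0, 0, 0.03, 0], [0, 0, 0.04, 0], [0, 0, 0.05, 0], [0, 0, 0.057, 0], [0, 0, 0.06, 0], [0, 0, 0.06, 0], [0, 0, 0.06, 0]])

```text
clock: 34.97
tool_pos: [0.6114, -0.2181, -0.0047]
ee_rot: [-0.192, 0.981, -0.0, 0.0]
wrist_force: [0.0, -0.6, -3.7]
width: 0.0272
grasp_force: 61.0
```

step_arm(series=[[0, 0, 0.001, 0], [0, 0, 0.001, 0], [0, 0, 0.001, 0], [0, 0, 0.001, 0], [0, 0, 0.001, 0], [0, 0, 0.001, 0], [0, 0, 0.001, 0], [0, 0, 0.001, 0], [0, 0, 0.001, 0], [0, 0, 0.001, 0]], grip=-0.1)

```text
clock: 35.8
tool_pos: [0.6113, -0.2181, -0.0056]
ee_rot: [-0.192, 0.981, -0.0, -0.0]
wrist_force: [0.8, 0.4, 0.0]
width: 0.047
grasp_force: 0.0
```

step_arm(series=[[0, 0, -0.02, 0], [0, 0, -0.05, 0], [0, 0, -0.08, 0], [0, 0, -0.11, 0], [0, 0, -0.14, 0], [0.03, 0.03, -0.17, 0], [0.06, 0.06, -0.2, 0], [0.09, 0.09, -0.2, 0], [0.12, 0.12, -0.2, 0], [0.13, 0.13, -0.2, 0]])

```text
clock: 36.63
tool_pos: [0.44, -0.1462, 0.195]
ee_rot: [-0.192, 0.981, -0.0, 0.001]
wrist_force: [-0.2, -0.1, 1.1]
width: 0.0471
grasp_force: 0.0
```

Run:
```python
from h import *
s=eyes.read_camera('scene'); cv2.imwrite('pics/s9.png',cv2.resize(s[180:400,60:560],(800,352),interpolation=cv2.INTER_CUBIC)[...,::-1])
eyes.read_camera('top'); c=eyes.get_calibration('top')
for l,h in(('post1_mid',.039),('stub1_mid',.034),('magbase_mid',.029),('sample_box_mid',.015),('amber_bottle_mid',.037)):
    for d in finder.trace('top',l): print(l,round(d['confidence'],2),np.round(d['at']),onz(c,[d['at'][::-1]],h).round(3))
```

```text
post1_mid 0.73 [197. 302.] [[0.57  0.015]]
stub1_mid 0.81 [238. 518.] [[ 0.468 -0.45 ]]
stub1_mid 0.69 [172. 220.] [[0.636 0.202]]
stub1_mid 0.64 [205. 501.] [[ 0.542 -0.422]]
stub1_mid 0.57 [194. 214.] [[0.585 0.214]]
magbase_mid 0.52 [300. 342.] [[ 0.341 -0.067]]
amber_bottle_mid 0.57 [265. 192.] [[0.424 0.257]]
```

View pics/s9.png

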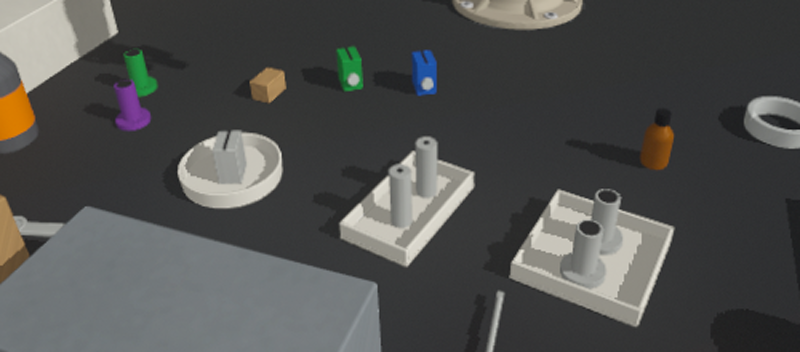

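The scene view shows everything upright: the magbase in the dish (230,155), the posts in the long tray (400,195) and (427,165), and the stubs in the square tray (587,250) and (606,220). The bottle and box are untouched.

```bash
python3 -c "
from station import job; print(job.hand_in())"
```

```text
the job is handed in; nothing more can be done
None
```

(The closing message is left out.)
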